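Magnetise a screwdriver in a bench coil, holding the spring-return dial at its third notch

ROBOT

A 6-joint arm with a two-finger parallel gripper is mounted at the origin on a cart in front of the work surface, level with it; the furniture and walls round the work are solid. World frame = base frame: x ahead of the robot, y to its left, z up, the work surface at z = 0. Lengths are in mm, angles in rad, forces in N, time in s.
With the tool pointing down it reaches from about 375 to 975 mm from the base axis. Payload 3.8 kg.
Tool frame: the origin (TCP) lies between the finger pads; the fingertips stand 17 mm ahead of it and the grasp point (between the pads) lies 2 mm behind it (env.tcp_to_tips is the distance from the TCP to the fingertips, in mm); z points along the fingers, y is the line along which they close (so a half turn about z gives the same grasp; the last joint's range is limited). The gripper opens to 88 mm and grips with 3 to 60 N. Pads are 18 mm wide; open, the fingers measure 123 mm over their backs; the gripper's body (75 mm by 187 mm) begins 45 mm behind the grasp point.
Start: joints at [1.182, 0.264, 1.604, -0, 1.274, -0.037], TCP at [232.594, 633.655, 255.706] pointing down, gripper open.
Joint ranges: [-2.63, 2.63], [-0.94, 2.18], [0.31, 2.57], [-1.31, 4.45], [0, 2.66], [-2.55, 2.55]. Speed limits (rad/s): [2.57, 2.57, 3.14, 3.14, 3.14, 3.14].

INTERFACE

Orientations are given as a rotation vector (axis times angle).
In Python, from workcell import env gives the robot as it stands.
- The arm moves only by the tool move_arm, never from a script. Its argument "targets" is one flat list of numbers, 7 for each row, row after row: the turn, a rotation vector about the world's x, y, z in rad, then the shift along the world's x, y, z in mm, then the opening, from 0 (shut) to 1 (fully open). In form: [ax, ay, az, x, y, z, grip, ax, ay, az, x, y, z, grip, ...]. A call has 1 to 20 rows; each row shifts and turns the commanded pose from where the row before left it; what a row does not reach is not made up. A row lasts 1/8 s, in which the tool goes at most 62.5 mm and 10.7 degrees, less where a joint would pass 70% of its speed; a pose out of reach is approached as far as the arm can. A call is refused whole if a number of a shift passes 62.5 or a number of a turn 0.188, either way. A call with a gripper value outside its range is refused whole. The fingers move at their own pace and stop on an object; "grip_force" is the grip in N (left out, the last holds). Time passes only in rows, so rows that do not move let the fingers close. It gives the time, the measured TCP pose, the force, the opening and the grip force at its end, in the units of the state.
- env.observe(): the state, without advancing time (a new reading comes with each control period).
- env.get_image(name): name is "scene" or "side" or "wrist"; returns the picture (420x560x3 uint8, red, green, blue); there is no depth.
- env.camera_model(name): a dict with "intrinsics" (3x3 intrinsics, pixels), "dist_coeffs" ([k1, k2, p1, p2, k3] as OpenCV has them; the pictures are not rectified), "R" (3x3) and "t" (3): a world point X has camera coordinates R X + t; the wrist camera has in their place "tool_from_camera" (4x4, takes a point from camera to tool coordinates, whose origin is the TCP and whose axes are the flange's). Camera axes: x right, y down, z forward; pixel columns grow to the right and rows downward; lengths in mm; the calibration is good to about 2 mm. A picture is of the moment at which its call begins: read the wrist's pose just before it. camera_model takes no time and is no camera call.
- env.sign_off(): hands the job in; it is judged then, once.
The state is a dict: "t": time; "joint_positions": joint angles; "qvel": joint speeds; "tau": joint torques, N m; "tool_pos": TCP position; "tool_rot": TCP orientation; "force": force on the tool from outside, world axes, zero at the start; "ft_torque": the same for the moment, N m; "grip_width": opening from 0.0 (shut) to 1.0 (fully open); "grip_force": force on a finger pad.
Only numpy, scipy, OpenCV 4.12 (cv2) and the standard library are available. Lean on these libraries where they do the work, as an engineer would, in place of code of your own. Each camera call takes 0.05 s, during which the arm holds its last target. There are 200 camera calls.

TASK

Magnetise the screwdriver so that it will hold small machine screws: lift it out of the wooden tool block, lower its shank down the narrow well in the magnetiser's coil until the handle rests on the rim, and let go of it. Then press the lever of the magnetiser's spring-return dial down past its first two notches into the third (full strength), and finish there: the program ends with the fingers still pressing the lever down, since the dial springs back to off when it is let go. Leave the other tools and the small things on the table where they are.

Things in the scene. Friction and masses are not known exactly. Their poses are not given: they have to be found in the camera images.
- driver: Small screwdriver, 140 mm long, 0.047 kg, standing blade down in a hole of the tool block; the thickest of the three tools there. Origin: the blade's end, on the tool's axis; z up through the handle. Steel shank, 4 mm in diameter, from 0 to 73 mm; plastic handle, 18 mm thick, from 73 to 140 mm; the handle's flat lower end, wider than the holes and the well, rests on the block's top.
- driver_grip (a point): Point on the screwdriver's axis, 108 mm above the blade's end: middle of the handle, the place to grip (18 mm across, from any side).
- tool_block: Hardwood block, 130 mm long (its y) x 45 mm x 82 mm high, fixed. Origin: centre of the underside. Three blind holes, 9 mm in diameter and 76 mm deep, in its top: at y = -40, 0 and +40 mm, x = 0. One tool stands in each; which tool is in which hole varies.
- ripper: Seam ripper standing in the block, slender 10 mm handle reaching to 151 mm above the table; leave it. Origin: its blade's end, z up.
- pencil: Pencil, 7 mm thick, standing in the block, reaching to 142 mm above the table; leave it. Origin: its lower end, z up.
- charger: Bench magnetiser, fixed: dark base plate 66 mm (x) x 152 mm (y); on its left part a grey switch box 58 x 82 mm, 78 mm high; on its right part a copper coil, 54 mm across, upright between black flanges. Origin: centre of the underside; the front, with the dial, faces its own -x; y to its left, z up.
- well_mouth (a point): Centre of the mouth of the coil's well, level with its rim, 84 mm above the table (in the magnetiser's frame x 0, y -43 mm). The well goes straight down: a funnel 14 mm wide at the rim narrows within 6 mm to a bore 8 mm in diameter, 73.5 mm deep from the rim to its bottom. Seated, the screwdriver's handle rests on the rim, the blade's end 73 mm below it.
- dial (a joint): Angle of the dial on the magnetiser's front (rad), about the magnetiser's own x axis through point dial_axis. 0: off, lever 45 degrees up to the left; it grows as the lever is pressed down. Notches click at 0.35 (one pip on the plate), 0.70 (two) and 1.05 (three pips, lever 15 degrees below level); stop at 1.12. Notches do not hold: let go, it springs back to 0.
- dial_knob (a point): Centre of the knob at the lever's end: black cylinder, 18 mm in diameter, 34 mm long, parallel to the magnetiser's x, 50 mm from the dial's axis, in front of the switch box to the left. Press its top from above, with 3 to 10 N, more near the stop. At off its centre is 79 mm above the table, at the third notch 31 mm.
- dial_axis (a point): Fixed point on the dial's turning axis, at the depth (x) of the knob's centre, 44 mm above the table.
- bobbin_case: Bobbin case, 22 x 28 x 13 mm, lying to the right; leave it. Origin: centre of the underside.
- presser_foot: Spare presser foot, 10 x 37 x 20 mm, lying to the right; leave it. Origin: centre of the underside.
- beeswax: Wax disc, 39 mm across, 13 mm high, to the right of the block; leave it. Origin: centre of the underside.
Things that resemble listed ones, but are neither listed nor needed, are in the scene too. Leave any purple look-alike of the driver alone.

How it is judged (in metres and radians):
On the way, in this order (a step that is already met when the one before it is completed fails the run):
1. the screwdriver stands in the well, its handle on the rim, and has been let go (z of driver in the frame of well_mouth below -0.068 m and horizontal distance between driver and well_mouth below 0.005 m and angle between driver's own z axis and vertical below 0.08 rad and contact force between driver and the arm below 0.2 N), for 0.3 s.
2. the fingers press the dial's lever down into its third notch, the screwdriver still in the well (z of driver in the frame of well_mouth below -0.068 m and horizontal distance between driver and well_mouth below 0.005 m and angle between driver's own z axis and vertical below 0.08 rad and value of joint dial above 0.95 rad and contact force between the fingers and dial above 2 N), for 0.5 s.
At the end, for the whole second after the job is handed in: The screwdriver stands released in the well (blade's end more than 68 mm below the rim and within 5 mm of the well's axis, tilt under 0.08 rad) and the dial is held in its third notch (joint over 0.95 rad) by the fingers, which press it with more than 2 N (all of step 2 and contact force between driver and the arm below 0.2 N); the arm keeps its last pose, push and grip.
It fails at once if the seam ripper or the pencil in the block is moved by more than 25 mm (distance of any of ripper, pencil from where it was at the start of the episode above 0.025 m).
It fails at once if one of the small things on the table (bobbin case, presser foot, wax disc) is moved by more than 25 mm (distance of any of bobbin_case, presser_foot, beeswax from where it was at the start of the episode above 0.025 m).
It also fails if it takes over 61 s, if anything falls off the work surface, if the arm or the gripper's body presses on something with over 40 N, if the wrist force passes 120 N, or if a joint passes its speed limit or range.

## Working session

There is one attempt and no reset: what is moved stays moved. The work goes in short steps, Python scripts to look and compute and a tool call to move; the robot and the scene stay as the last step left them, time stands still between calls to the robot, and variables do not carry over. Pictures are saved under pics/ and viewed, at most 14 in all, crops included, and the job is handed in when it is done.

Besides the shell and the picture viewer there is one more tool, called after "Call:" as name(argument=value, ...) on one line, values as JSON. move_arm: Moves the arm, as the interface text tells. Its arguments: {"type":"object","properties":{"targets":{"type":"array"},"grip_force":{"type":"number"}},"required":["targets"]}

```bash
mkdir -p pics; cat > h.py <<'E'
import numpy as np, cv2
from workcell import env
from scipy.spatial.transform import Rotation as Ro
def cam(n):
    m=env.camera_model(n);K=np.array(m["intrinsics"],float);d=np.array(m["dist_coeffs"],float)
    if n=="wrist":
        s=env.observe();T=np.eye(4);r=np.array(s["tool_rot"],float)
        T[:3,:3]=Ro.from_rotvec(r).as_matrix() if r.size==3 else r
        T[:3,3]=s["tool_pos"];C=np.linalg.inv(T@np.array(m["tool_from_camera"]));R,t=C[:3,:3],C[:3,3]
    else: R,t=np.array(m["R"],float),np.array(m["t"],float)
    return K,d,R,t
def ray(c,px):
    K,d,R,t=c;u=cv2.undistortPoints(np.array([[px]],float),K,d)[0,0]
    return -R.T@t, R.T@np.array([u[0],u[1],1.])
def onz(c,px,z):
    o,v=ray(c,px);return o+v*(z-o[2])/v[2]
def cross(c1,p1,c2,p2):
    o1,v1=ray(c1,p1);o2,v2=ray(c2,p2)
    s=np.linalg.lstsq(np.c_[v1,-v2],o2-o1,rcond=None)[0]
    a,b=o1+s[0]*v1,o2+s[1]*v2;return (a+b)/2,np.linalg.norm(a-b)
def proj(c,X):
    K,d,R,t=c;return cv2.projectPoints(np.array([X],float),cv2.Rodrigues(R)[0],t,K,d)[0][0,0]
def shot(n,f):
    c=cam(n);im=env.get_image(n);cv2.imwrite("pics/"+f,im[:,:,::-1]);return c,im
E
python3 - <<'E'
from h import *
print(env.observe())
for n in("scene","side","wrist"):
    c,im=shot(n,n+"0.png");print(n,-c[2].T@c[3],c[2][2])
a=[cv2.imread(f"pics/{n}0.png") for n in("scene","side")]
E
```

```text
{'t': 0.0, 'joint_positions': array([ 1.18208278e+00,  2.64735333e-01,  1.60533997e+00, -4.00750786e-06,
        1.27369047e+00, -3.69070925e-02]), 'qvel': array([ 8.43813145e-04, -1.91698671e-04,  4.00074558e-05,  1.11976996e-03,
        8.70815500e-04, -5.99259873e-04]), 'tau': array([ 1.94289416e-03, -5.02114892e+01, -3.56871772e+01,  7.29568815e-02,
        2.96517194e-02, -2.27161745e-04]), 'tool_pos': array([232.3594198 , 633.04662584, 254.41834138]), 'tool_rot': array([-0.54968906, -3.09266472,  0.00333731]), 'force': array([-0.3713756 , -0.36319521,  0.236844  ]), 'ft_torque': array([-0.03698938, -0.02495277, -0.00775614]), 'grip_force': 0.0, 'grip_width': 0.9944438487626881}
scene [-20.62394711 -13.89228759 598.69051964] [ 0.68107791 -0.41250576 -0.60495609]
side [1150.08809103  114.65170247  452.8638843 ] [-0.72370255 -0.54232621 -0.426775  ]
wrist [169.45936681 657.95533101 384.9293542 ] [ 0.24887315 -0.09284109 -0.96407608]
```

View pics/scene0.png

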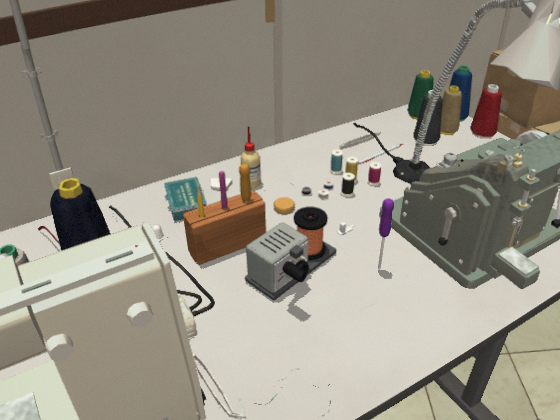

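View pics/side0.png

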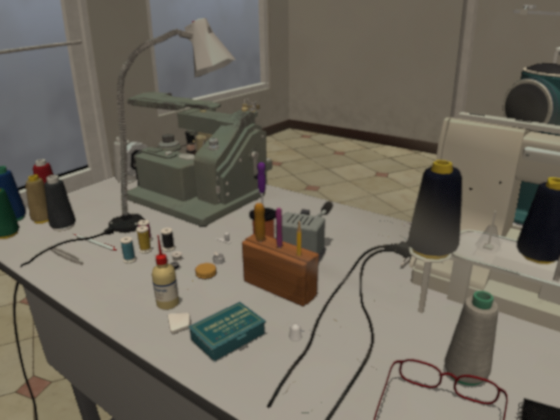

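The scene picture shows the block with a yellow pencil (201,205), a slim magenta ripper (223,190) and a thick amber handle (245,182). A purple look-alike stands at (387,217) and the magnetiser is at (290,250). The driver candidates are amber (245,182), purple (387,217), magenta (223,190) and the glue bottle (250,165). I choose the thick amber one in the block and will check it in a crop.

```bash
python3 - <<'E'
import cv2,numpy as np
a=cv2.imread("pics/scene0.png")[150:310,170:350];b=cv2.imread("pics/side0.png")[180:310,230:345]
f=lambda i:cv2.resize(i,(400,int(i.shape[0]*400/i.shape[1])),interpolation=cv2.INTER_CUBIC)
a,b=f(a),f(b);h=max(len(a),len(b));p=lambda i:np.pad(i,((0,h-len(i)),(0,0),(0,0)))
cv2.imwrite("pics/crop0.png",np.hstack([p(a),p(b)]))
E
```

```text
(no output)
```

View pics/crop0.png

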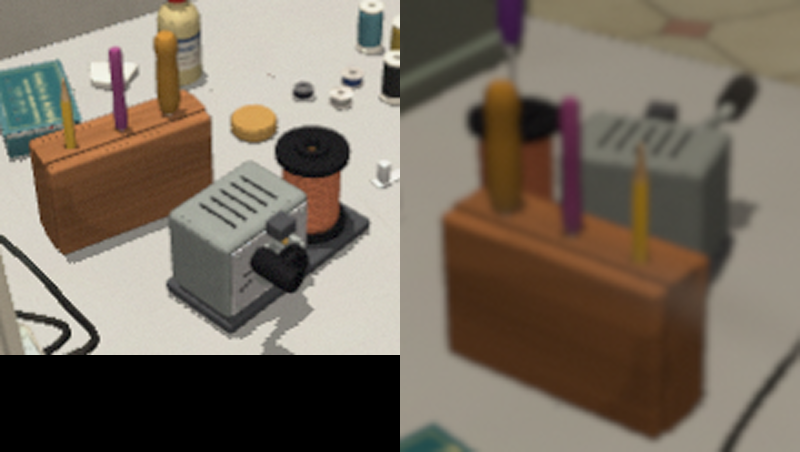

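The crop confirms the choice: the amber handle is the thickest of the three tools, in the block's end hole at scene (245.6,200.4), next to the wax. The magnetiser's dial faces lower right, and the coil flange centre is near (310,217).

```bash
python3 - <<'E'
from h import *
np.set_printoptions(precision=1,suppress=True)
s=cam("scene");d=cam("side")
print("drv top",cross(s,(244.2,167.5),d,(259.5,206)),"bot",cross(s,(245.6,200),d,(261,240)))
print("drv by plane 82",onz(s,(245.6,200),82),onz(d,(261,240),82))
S=lambda x,y:(170+x/2.222,150+y/2.222)
for n,p,z in[("pencil",S(70,148),82),("ripper",S(122,129),82),("well",S(312,149),84),("knob end",S(292,268),79),("baseL",S(168,285),8),("baseB",S(232,328),8),("baseR",S(370,222),8),("boxtop L",S(170,212),78),("boxtop F",S(230,252),78),("boxtop R",S(306,185),78),("boxtop B",S(248,163),78)]: print(n,onz(s,p,z))
E
```

```text
drv top (array([ 614.5, -325.1,  145.1]), np.float64(1.2068684396790308)) bot (array([ 614.4, -324.3,   82.1]), np.float64(0.6827283510922687))
drv by plane 82 [ 614.9 -324.7   82. ] [ 614.5 -323.9   82. ]
pencil [ 612.4 -244.    82. ]
ripper [ 613.  -285.8   82. ]
well [ 518.7 -389.    84. ]
knob end [ 428.8 -314.2   79. ]
baseL [ 521.6 -270.9    8. ]
baseB [ 462.2 -288.5    8. ]
baseR [ 501.1 -432.2    8. ]
boxtop L [ 517.9 -274.3   78. ]
boxtop F [ 463.1 -288.8   78. ]
boxtop R [ 493.6 -367.6   78. ]
boxtop B [ 535.3 -346.1   78. ]
```

```bash
python3 - <<'E'
from h import *
np.set_printoptions(precision=2,suppress=True)
s=cam("scene");d=cam("side")
print("cone?",cross(s,(68,188),d,(443,167)),cross(s,(68,188),d,(555,185)))
print("white",cross(s,(155,235),d,(530,135)))
print("lamp",cross(s,(550,35),d,(210,45)))
print("white at z=250..350",[onz(s,(155,235),z) for z in(200,300,400)],[onz(s,(190,400),z) for z in(0,)])
print(Ro.from_rotvec(env.observe()["tool_rot"]).as_matrix())
m=env.camera_model("wrist");print(np.array(m["tool_from_camera"]),m["intrinsics"])
E
```

```text
cone? (array([547.01, -57.3 , 245.6 ]), np.float64(0.3971130357018602)) (array([521.08,  13.16, 252.1 ]), np.float64(137.9308741733671))
white (array([343.29, -41.42, 277.57]), np.float64(126.65684417807289))
lamp (array([ 367.12, -657.85,  371.03]), np.float64(12.179670960348032))
white at z=250..350 [array([ 464.48, -129.84,  200.  ]), array([ 342.8 , -100.75,  300.  ]), array([221.13, -71.67, 400.  ])] [array([ 370.23, -108.01,    0.  ])]
[[-0.94  0.34 -0.  ]
 [ 0.34  0.94 -0.  ]
 [ 0.   -0.   -1.  ]]
[[   0.     -0.96   -0.27   67.64]
 [   1.      0.      0.      1.39]
 [  -0.     -0.27    0.96 -130.4 ]
 [   0.      0.      0.      1.  ]] [[318.23   0.   276.07]
 [  0.   318.23 210.5 ]
 [  0.     0.     1.  ]]
```

View pics/wrist0.png

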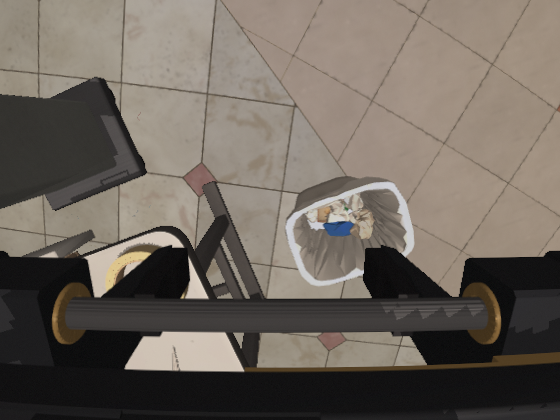

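The wrist picture shows the arm starting over the floor beside the table, with rows below about 250 covered by the gripper. I'll swing it high over the sewing machine.

```bash
python3 - <<'E'
import numpy as np
a=np.linspace(1.2197,-0.661,26);r=np.linspace(674,627,26)
p=np.c_[r*np.cos(a),r*np.sin(a)];print(np.round(np.diff(p,axis=0)).astype(int).tolist(),np.diff(a)[0])
E
```

```text
[[46, -21], [44, -24], [42, -27], [40, -30], [37, -33], [35, -36], [32, -38], [29, -40], [26, -42], [22, -44], [19, -46], [15, -47], [12, -48], [8, -48], [4, -48], [1, -49], [-3, -48], [-7, -48], [-10, -47], [-14, -46], [-17, -45], [-20, -43], [-23, -41], [-26, -39], [-29, -37]] -0.07522800000000007
```

Call:
move_arm(targets=[0, 0, 0, 0, 0, 50, 1, 0, 0, 0, 0, 0, 50, 1, 0, 0, 0, 0, 0, 50, 1, 0, 0, 0, 0, 0, 50, 1, 0, 0, 0, 0, 0, 0, 1], grip_force=15)

```text
t: 0.78
tool_pos: [233.1, 634.8, 462.0]
tool_rot: [0.549, 3.091, 0.015]
force: [1.1, -0.1, 0.4]
grip_width: 0.998
grip_force: 0.0
```

Call:
move_arm(targets=[0, 0, -0.075, 46, -21, 0, 1, 0, 0, -0.075, 44, -24, 0, 1, 0, 0, -0.075, 42, -27, 0, 1, 0, 0, -0.075, 40, -30, 0, 1, 0, 0, -0.075, 37, -33, 0, 1, 0, 0, -0.075, 35, -36, 0, 1, 0, 0, -0.075, 32, -38, 0, 1, 0, 0, -0.075, 29, -40, 0, 1, 0, 0, -0.075, 26, -42, 0, 1, 0, 0, -0.075, 22, -44, 0, 1, 0, 0, -0.075, 19, -46, 0, 1, 0, 0, -0.075, 15, -47, 0, 1, 0, 0, -0.075, 12, -48, 0, 1])

```text
t: 2.4
tool_pos: [631.6, 156.0, 453.2]
tool_rot: [-1.936, -2.471, 0.004]
force: [0.8, -0.1, 0.4]
grip_width: 1.0
grip_force: 0.0
```

Call:
move_arm(targets=[0, 0, -0.075, 8, -48, 0, 1, 0, 0, -0.075, 4, -48, 0, 1, 0, 0, -0.075, 1, -49, 0, 1, 0, 0, -0.075, -3, -48, 0, 1, 0, 0, -0.075, -7, -48, 0, 1, 0, 0, -0.075, -10, -47, 0, 1, 0, 0, -0.075, -14, -46, 0, 1, 0, 0, -0.075, -17, -45, 0, 1, 0, 0, -0.075, -20, -43, 0, 1, 0, 0, -0.075, -23, -41, 0, 1, 0, 0, -0.075, -26, -39, 0, 1, 0, 0, -0.075, -29, -37, 0, 1, 0, 0, 0, 0, 0, -50, 1, 0, 0, 0, 0, 0, -50, 1, 0, 0, 0, 0, 0, -50, 1, 0, 0, 0, 0, 0, -30, 1, 0, 0, 0, 0, 0, 0, 1, 0, 0, 0, 0, 0, 0, 1])

```text
t: 4.65
tool_pos: [495.8, -381.5, 276.3]
tool_rot: [2.818, 1.387, 0.0]
force: [0.4, -0.1, 0.1]
grip_width: 0.999
grip_force: 0.0
```

```bash
python3 - <<'E'
from h import *
c,im=shot("wrist","w1.png");np.savez("w1.npz",*c)
print(env.observe()["tool_pos"])
s=c
for n,X in[("drv",(614.5,-324.5,149)),("well",(522,-392,84)),("knob",(430,-315,79))]: print(n,proj(c,X))
E
```

```text
[ 496.27184581 -381.8780783   277.33638943]
drv [354.43243816  58.74690697]
well [302.26860445 185.42626963]
knob [187.27435055 180.01621825]
```

View pics/w1.png

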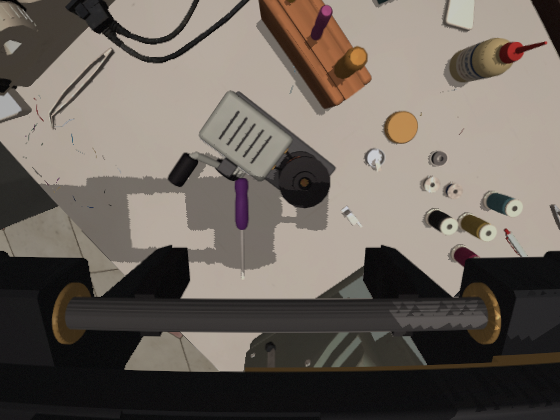

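The wrist view shows the driver's amber handle at (351,62), the ripper at (321,22), the well at (304,183) and the knob at (183,169). The purple look-alike lies at (242,180)-(243,278).

```bash
python3 - <<'E'
from h import *
np.set_printoptions(precision=1,suppress=True)
f=np.load("w1.npz");c=[f[k] for k in f.files];im=cv2.imread("pics/w1.png");s=cam("scene");d=cam("side")
hsv=cv2.cvtColor(im,cv2.COLOR_BGR2HSV)
m=cv2.inRange(hsv,(12,150,90),(24,255,255));m[:, :330]=0;m[:,380:]=0;m[90:]=0
ys,xs=np.nonzero(m);print("drv mask",xs.min(),xs.max(),ys.min(),ys.max(),xs.mean(),ys.mean())
print("drv w/s top", [onz(c,(357,56),z) for z in(149,140)], "low", onz(c,(345,72),82))
# dark flange
g=im.max(2);k=((g<60)*255).astype(np.uint8);k[:140]=0;k[230:]=0;k[:,:272]=0;k[:,345:]=0
k=cv2.morphologyEx(k,cv2.MORPH_OPEN,np.ones((7,7)))
ct=max(cv2.findContours(k,0,2)[0],key=cv2.contourArea);e=cv2.fitEllipse(cv2.convexHull(ct));print("flange",e)
print("well",onz(c,(304,183),84),onz(c,e[0],84))
sk=cv2.imread("pics/scene0.png")
for n,p in[("knob back",(193,156)),("knob front",(175,182)),("knob mid",(184,169))]: print(n,onz(c,p,79))
print("knob x",cross(c,(175,182),s,(170+288/2.222,150+268/2.222)))
print("purple scene",onz(s,(381,270),0),onz(s,(388,203),9),"wrist",onz(c,(243,278),0),onz(c,(242,182),9), "cross tip",cross(c,(243,278),s,(381,270)),"top",cross(c,(242,182),s,(388,201)))
for n,p in[("boxTL",(232,92)),("boxL",(201,133)),("boxF",(263,178)),("boxR",(292,137))]: print(n,onz(c,p,78))
cv2.imwrite("pics/w1c.png",cv2.resize(im[30:215,165:385],(792,666),interpolation=cv2.INTER_CUBIC)[:600])
E
```

```text
drv mask 330 369 21 89 349.4375 60.30555555555556
drv w/s top [array([ 617.2, -324.1,  149. ]), array([ 619.9, -324. ,  140. ])] low [ 620.2 -328.4   82. ]
flange ((301.8272705078125, 179.19891357421875), (52.96453094482422, 57.76316833496094), 139.6116485595703)
well [ 524.9 -391.    84. ] [ 525.5 -386.5   84. ]
knob back [ 451.3 -299.9   79. ]
knob front [ 418.3 -308.6   79. ]
knob mid [ 435.  -304.2   79. ]
knob x (array([ 422.1, -308.1,   87.8]), np.float64(2.277431065699231))
purple scene [ 429.9 -470.7    0. ] [ 556.3 -591.1    9. ] wrist [ 372.9 -465.     0. ] [ 460.4 -357.2    9. ] cross tip (array([ 394.9, -442.7,   46.5]), np.float64(12.819707643448618)) top (array([ 448.3, -396. ,  150.4]), np.float64(125.35760428982522))
boxTL [ 522.5 -276.2   78. ]
boxL [ 472.7 -287.4   78. ]
boxF [ 493.9 -361.9   78. ]
boxR [ 543.  -346.8   78. ]
```

View pics/w1c.png

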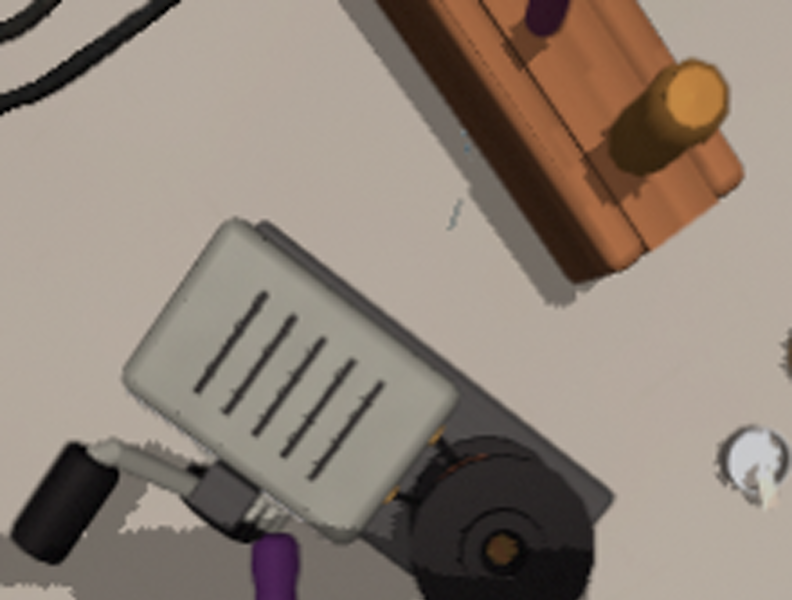

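The crop shows the handle's top disc centre at crop (697,96), which is pixel (358.6,56.7), and the well bore at crop (502,550), which is pixel (304.4,182.8). The knob runs from (193,157) to (174,182). The look-alike's views don't agree, so I'll take fresh looks.

```bash
python3 - <<'E'
from h import *
np.set_printoptions(precision=1,suppress=True)
s0=cv2.imread("pics/scene0.png")
C={}
for n in("scene","side","wrist"):
    c,im=shot(n,n+"2.png");h=cv2.cvtColor(im,cv2.COLOR_RGB2HSV);m=cv2.inRange(h,(128,110,40),(150,255,200))
    k,l,st,ce=cv2.connectedComponentsWithStats(m)
    print(n,[(st[i].tolist(),ce[i].round().tolist()) for i in range(1,k) if st[i,4]>25]);C[n]=c
for n in("scene","side"):
    im=cv2.imread(f"pics/{n}0.png");h=cv2.cvtColor(im,cv2.COLOR_BGR2HSV);m=cv2.inRange(h,(128,110,40),(150,255,200))
    k,l,st,ce=cv2.connectedComponentsWithStats(m)
    print(n,"t0",[(st[i].tolist(),ce[i].round().tolist()) for i in range(1,k) if st[i,4]>25])
a=cv2.imread("pics/scene2.png");b=cv2.imread("pics/side2.png")
cv2.imwrite("pics/c2.png",np.hstack([cv2.resize(a[130:330,170:450],(400,286)),cv2.resize(b[130:330,170:450],(400,286))]))
E
```

```text
scene [([311, 277, 43, 13, 410], [332.0, 283.0])]
side []
wrist [([234, 178, 13, 51, 573], [240.0, 203.0])]
scene t0 [([380, 199, 14, 38, 363], [386.0, 217.0])]
side t0 [([257, 163, 8, 29, 169], [261.0, 176.0])]
```

View pics/c2.png

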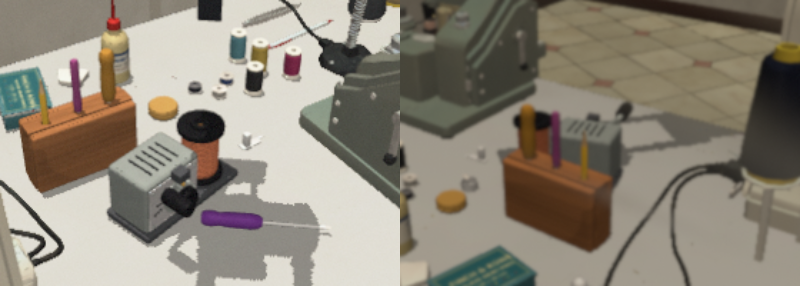

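The look-alike has toppled and now lies flat in front of the magnetiser, at scene (332,283). It will stay there. Next I check the bottle's clearance and compute the moves.

```bash
python3 - <<'E'
from h import *
np.set_printoptions(precision=1,suppress=True)
s=cam("scene");w=cam("wrist")
print("bottle base",onz(s,(252,190),0),"tip",cross(s,(249,128),w,(543,44)),"cap",cross(s,(250,147),w,(508,53)))
print("drv",onz(w,(358.6,56.7),149),"well",onz(w,(304.4,182.8),84),"knob",onz(w,(184,169.5),79))
o=env.observe();print(o["tool_pos"],Ro.from_rotvec(o["tool_rot"]).as_matrix())
E
```

```text
bottle base [ 738.4 -400.4    0. ] tip (array([ 768. , -413.9,  120.1]), np.float64(2.683095364096558)) cap (array([ 762.8, -411.4,   82.1]), np.float64(2.810492615445007))
drv [ 619.2 -325.9  149. ] well [ 526.3 -392.3   84. ] knob [ 435.2 -305.4   79. ]
[ 496.4 -382.   277.8] [[ 0.6  0.8  0. ]
 [ 0.8 -0.6 -0. ]
 [-0.   0.  -1. ]]
```

Call:
move_arm(targets=[0, 0, 0, 40, 19, 0, 0.55, 0, 0, 0, 40, 19, 0, 0.55, 0, 0, 0, 41, 18, 0, 0.55, 0, 0, 0, 0, 0, 0, 0.55, 0, 0, 0, 0, 0, -30, 0.55, 0, 0, 0, 0, 0, -30, 0.55, 0, 0, 0, 0, 0, 0, 0.55])

```text
t: 5.72
tool_pos: [614.2, -325.0, 213.1]
tool_rot: [-2.815, -1.385, 0.006]
force: [-0.0, -0.5, 0.2]
grip_width: 0.548
grip_force: 0.0
```

```bash
python3 - <<'E'
from h import *
np.set_printoptions(precision=1,suppress=True)
c,im=shot("wrist","w3.png")
h=cv2.cvtColor(im,cv2.COLOR_RGB2HSV);m=cv2.inRange(h,(13,140,100),(25,255,255))
k,l,st,ce=cv2.connectedComponentsWithStats(m)
print([(st[i].tolist(),ce[i].round().tolist()) for i in range(1,k) if st[i,4]>100])
o=env.observe();print(o["tool_pos"],o["grip_width"],proj(c,(617,-325,149)),proj(c,(617,-325,82)))
cv2.imwrite("pics/w3c.png",cv2.resize(im[40:400,180:480,::-1],(500,600)))
E
```

```text
[([344, 218, 34, 34, 879], [361.0, 234.0]), ([270, 221, 20, 20, 319], [279.0, 231.0]), ([408, 294, 9, 28, 102], [412.0, 305.0])]
[ 615.4 -325.6  215.3] 0.551109315171509 [280.  231.8] [279.5 205.7]
```

View pics/w3c.png

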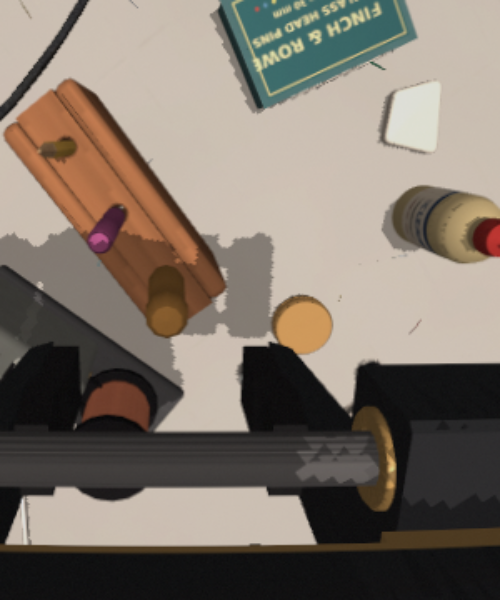

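The driver's top disc is at (279.5,231), with (280,231.8) predicted for (617,-325), so the estimate holds. I descend and grip.

Call:
move_arm(targets=[0, 0, 0, 2, 0, -30, 0.55, 0, 0, 0, 0, 0, -30, 0.55, 0, 0, 0, 0, 0, -25, 0.55, 0, 0, 0, 0, 0, -12, 0.55, 0, 0, 0, 0, 0, 0, 0.55, 0, 0, 0, 0, 0, 0, 0.55])

```text
t: 6.52
tool_pos: [619.6, -326.1, 120.7]
tool_rot: [2.817, 1.386, 0.003]
force: [0.4, 0.2, 0.8]
grip_width: 0.552
grip_force: 0.0
```

Call:
move_arm(targets=[0, 0, 0, 0, 0, 0, 0, 0, 0, 0, 0, 0, 0, 0, 0, 0, 0, 0, 0, 0, 0, 0, 0, 0, 0, 0, 0, 0, 0, 0, 0, 0, 0, 0, 0, 0, 0, 0, 0, 0, 0, 0], grip_force=20)

```text
t: 7.28
tool_pos: [618.8, -325.5, 119.2]
tool_rot: [2.818, 1.387, 0.0]
force: [-1.6, 1.1, 3.5]
grip_width: 0.26
grip_force: 20.0
```

Call:
move_arm(targets=[0, 0, 0, 0, 0, 0, 0, 0, 0, 0, 0, 0, 10, 0, 0, 0, 0, 0, 0, 20, 0, 0, 0, 0, 0, 0, 20, 0, 0, 0, 0, 0, 0, 20, 0, 0, 0, 0, 0, 0, 20, 0, 0, 0, 0, 0, 0, 20, 0, 0, 0, 0, 0, 0, 0, 0, 0, 0, 0, 0, 0, 0, 0])

```text
t: 8.4
tool_pos: [618.3, -325.2, 228.2]
tool_rot: [-2.818, -1.387, 0.001]
force: [-0.1, -0.2, -0.3]
grip_width: 0.255
grip_force: 20.0
```

```bash
python3 - <<'E'
from h import *
np.set_printoptions(precision=2,suppress=True)
c,im=shot("wrist","w4.png")
o=env.observe();R=Ro.from_rotvec(o["tool_rot"]).as_matrix();p=o["tool_pos"]
print(p,o["grip_width"],o["grip_force"],R)
for z in(106,35,-30):print(z,proj(c,p+R@np.array([0,0,z])))
cv2.imwrite("pics/w4c.png",cv2.resize(im[100:340,140:420,::-1],(700,600),interpolation=cv2.INTER_CUBIC))
E
```

```text
[ 618.03 -325.03  227.49] 0.256496414163719 19.99940405599773 [[ 0.61  0.79 -0.  ]
 [ 0.79 -0.61  0.  ]
 [-0.   -0.   -1.  ]]
106 [275.48 216.02]
35 [275.38 251.61]
-30 [275.2  320.33]
```

View pics/w4c.png

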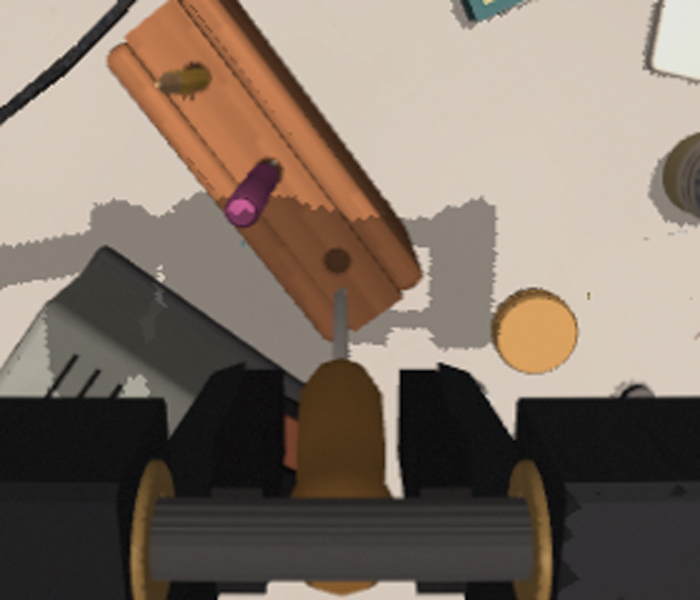

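The driver hangs straight: its tip is at pixel (276.8,216), where (275.5,216) is predicted on the tool axis. I carry it over the well.

Call:
move_arm(targets=[0, 0, 0, -15, -10, 0, 0, 0, 0, 0, -26, -18, 0, 0, 0, 0, 0, -26, -19, 0, 0, 0, 0, 0, -26, -19, 0, 0, 0, 0, 0, 0, 0, 0, 0, 0, 0, 0, 0, 0, -15, 0, 0, 0, 0, 0, 0, -10, 0, 0, 0, 0, 0, 0, 0, 0, 0, 0, 0, 0, 0, 0, 0])

```text
t: 9.57
tool_pos: [526.0, -390.9, 203.4]
tool_rot: [-2.818, -1.388, 0.0]
force: [0.2, 0.7, -0.7]
grip_width: 0.256
grip_force: 20.0
```

```bash
python3 - <<'E'
from h import *
np.set_printoptions(precision=2,suppress=True)
c,im=shot("wrist","w5.png")
o=env.observe();R=Ro.from_rotvec(o["tool_rot"]).as_matrix();p=o["tool_pos"]
print(p,o["grip_width"],o["force"])
print(proj(c,p+R@np.array([0,1,106])),"axis at rim",proj(c,[*(p+R@np.array([0,1,0]))[:2],84]))
cv2.imwrite("pics/w5c.png",cv2.resize(im[160:260,210:343,::-1],(798,600),interpolation=cv2.INTER_CUBIC))
E
```

```text
[ 526.17 -391.11  203.83] 0.25740245498463976 [ 0.03 -0.5  -0.66]
[277.73 216.51] axis at rim [277.61 211.71]
```

View pics/w5c.png

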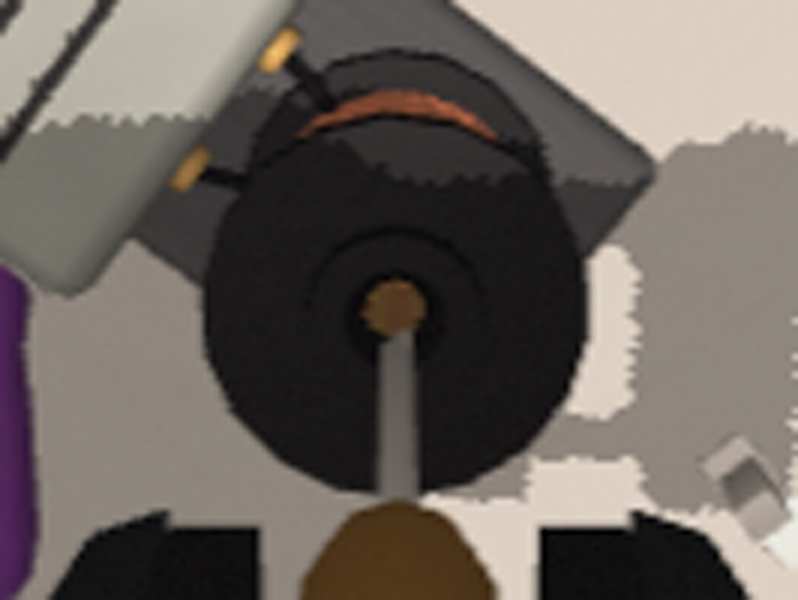

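The well's funnel centre is at (275.7,212.3), and the blade's axis at the rim is at about (276.2,211). That is aligned to within 1 mm, so I nudge and lower.

Call:
move_arm(targets=[0, 0, 0, -1, 0, 0, 0, 0, 0, 0, 0, 0, -10, 0, 0, 0, 0, 0, 0, -8, 0, 0, 0, 0, 0, 0, -8, 0, 0, 0, 0, 0, 0, -8, 0, 0, 0, 0, 0, 0, 0, 0])

```text
t: 10.38
tool_pos: [524.1, -390.9, 168.4]
tool_rot: [-2.817, -1.387, 0.001]
force: [-0.3, -0.4, -0.1]
grip_width: 0.257
grip_force: 20.0
```

Call:
move_arm(targets=[0, 0, 0, 0, 0, -8, 0, 0, 0, 0, 0, 0, -8, 0, 0, 0, 0, 0, 0, -8, 0, 0, 0, 0, 0, 0, -8, 0, 0, 0, 0, 0, 0, -8, 0, 0, 0, 0, 0, 0, 0, 0])

```text
t: 11.12
tool_pos: [524.1, -390.9, 128.5]
tool_rot: [-2.817, -1.387, 0.001]
force: [-0.1, 0.1, -0.6]
grip_width: 0.259
grip_force: 20.0
```

Call:
move_arm(targets=[0, 0, 0, 0, 0, -3, 0, 0, 0, 0, 0, 0, -2, 0, 0, 0, 0, 0, 0, -1, 0, 0, 0, 0, 0, 0, 0, 0])

```text
t: 11.62
tool_pos: [524.6, -391.3, 123.7]
tool_rot: [-2.819, -1.387, 0.0]
force: [-0.4, -0.2, -0.0]
grip_width: 0.259
grip_force: 20.0
```

Call:
move_arm(targets=[0, 0, 0, 0, 0, -1, 0, 0, 0, 0, 0, 0, -1, 0, 0, 0, 0, 0, 0, 0, 0])

```text
t: 12.0
tool_pos: [525.0, -391.6, 122.6]
tool_rot: [2.818, 1.387, 0.001]
force: [-0.4, 0.8, 4.8]
grip_width: 0.258
grip_force: 20.0
```

The 4.8 N upward force says the handle is on the rim. I release and rise.

Call:
move_arm(targets=[0, 0, 0, 0, 0, 0, 0.3, 0, 0, 0, 0, 0, 0, 0.6, 0, 0, 0, 0, 0, 0, 0.6, 0, 0, 0, 0, 0, 0, 0.6, 0, 0, 0, 0, 0, 10, 0.6, 0, 0, 0, 0, 0, 30, 0.6, 0, 0, 0, 0, 0, 40, 0.6, 0, 0, 0, 0, 0, 20, 0.6, 0, 0, 0, 0, 0, 0, 0.6])

```text
t: 13.12
tool_pos: [525.7, -392.2, 224.3]
tool_rot: [2.815, 1.386, 0.003]
force: [0.1, 0.1, -0.1]
grip_width: 0.601
grip_force: 0.0
```

```bash
python3 - <<'E'
from h import *
np.set_printoptions(precision=1,suppress=True)
S={}
for n in("scene","side"):
    c,im=shot(n,n+"6.png");h=cv2.cvtColor(im,cv2.COLOR_RGB2HSV);m=cv2.inRange(h,(12,140,60),(25,255,255))
    k,l,st,ce=cv2.connectedComponentsWithStats(m)
    print(n,[(st[i].tolist(),ce[i].round().tolist()) for i in range(1,k) if st[i,4]>60])
    print("expect top/bot",proj(c,(524.5,-391.3,151)),proj(c,(524.5,-391.3,84)))
E
```

```text
scene [([347, 163, 10, 12, 86], [352.0, 168.0]), ([306, 176, 11, 38, 343], [311.0, 195.0]), ([59, 180, 23, 19, 280], [70.0, 189.0]), ([183, 191, 82, 73, 3847], [224.0, 226.0]), ([275, 198, 19, 16, 243], [284.0, 205.0])]
expect top/bot [310.7 179.6] [309.6 214.6]
side [([229, 98, 48, 7, 164], [251.0, 101.0]), ([431, 160, 22, 14, 249], [442.0, 167.0]), ([29, 174, 12, 8, 63], [34.0, 178.0]), ([255, 177, 10, 34, 227], [260.0, 193.0]), ([546, 177, 14, 13, 150], [553.0, 183.0]), ([243, 231, 75, 74, 3620], [279.0, 267.0]), ([139, 232, 10, 17, 146], [144.0, 240.0]), ([196, 264, 19, 14, 226], [205.0, 270.0])]
expect top/bot [261.5 178.2] [262.6 211.1]
```

The driver is seated: its blob at scene (311,195) matches the expected (310.7,180)-(309.6,215). I go to the knob with the fingers shut, turned so they straddle the knob's arc.

Call:
move_arm(targets=[0, 0, 0, -23, 23, 0, 0, 0, 0, 0, -24, 23, 0, 0, 0, 0, -0.16, -24, 23, 0, 0, 0, 0, -0.16, -23, 23, 0, 0, 0, 0, -0.16, 0, 0, 0, 0, 0, 0, -0.16, 0, 0, 0, 0, 0, 0, 0, 0, 0, -40, 0, 0, 0, 0, 0, 0, -40, 0, 0, 0, 0, 0, 0, 0, 0, 0, 0, 0, 0, 0, 0, 0])

```text
t: 14.48
tool_pos: [430.6, -299.3, 141.7]
tool_rot: [-3.111, -0.43, 0.001]
force: [-0.1, -1.0, 0.3]
grip_width: 0.002
grip_force: 0.0
```

```bash
python3 - <<'E'
from h import *
np.set_printoptions(precision=2,suppress=True)
o=env.observe();print(o["tool_pos"],Ro.from_rotvec(o["tool_rot"]).as_matrix()[:2,:2])
a,ia=shot("scene","s7.png");b,ib=shot("side","d7.png");c,ic=shot("wrist","w7.png")
p=o["tool_pos"];print(proj(a,(435,-305,79)),proj(a,p-[0,0,17]),proj(c,(435,-305,79)))
cv2.imwrite("pics/c7.png",np.hstack([cv2.resize(ia[160:340,200:380,::-1],(400,400)),cv2.resize(ic[60:300,130:370,::-1],(400,400))]))
E
```

```text
[ 430.55 -299.32  141.7 ] [[ 0.96  0.27]
 [ 0.27 -0.96]]
[293.53 270.38] [291.96 249.28] [285.97 231.23]
```

View pics/c7.png

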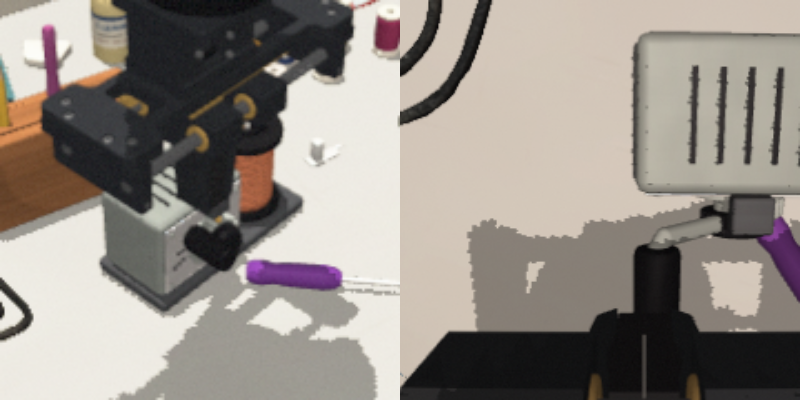

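The fingers sit above the knob, about 6 mm outward as intended, aligned with it, and in front of the lever arm. I press down in steps.

Call:
move_arm(targets=[0, 0, 0, 0, 0, -20, 0, 0, 0, 0, 0, 0, -12, 0, 0, 0, 0, 0, 0, -5, 0, 0, 0, 0, 0, 0, -5, 0, 0, 0, 0, 0, 0, -5, 0, 0, 0, 0, 0, 0, 0, 0])

```text
t: 15.38
tool_pos: [430.5, -297.4, 96.7]
tool_rot: [-3.108, -0.429, 0.0]
force: [-4.1, 10.2, 14.0]
grip_width: 0.005
grip_force: 6.9
```

Call:
move_arm(targets=[0, 0, 0, 0, 0, -6, 0, 0, 0, 0, 0, 0, -6, 0, 0, 0, 0, 0, 0, -6, 0, 0, 0, 0, 0, 0, -4, 0, 0, 0, 0, 0, 0, 0, 0])

```text
t: 16.0
tool_pos: [431.0, -298.3, 73.8]
tool_rot: [-3.11, -0.429, -0.001]
force: [-0.8, 5.9, 8.3]
grip_width: 0.005
grip_force: 3.9
```

Call:
move_arm(targets=[0, 0, 0, 0, 0, -5, 0, 0, 0, 0, 0, 0, -5, 0, 0, 0, 0, 0, 0, -4, 0, 0, 0, 0, 0, 0, 0, 0, 0, 0, 0, 0, 0, 0, 0])

```text
t: 16.62
tool_pos: [431.0, -299.4, 59.3]
tool_rot: [3.112, 0.43, 0.001]
force: [-1.2, 3.3, 3.8]
grip_width: 0.007
grip_force: 1.7
```

Call:
move_arm(targets=[0, 0, 0, 0, 0, -2, 0, 0, 0, 0, 0, 0, -1, 0, 0, 0, 0, 0, 0, 0, 0, 0, 0, 0, 0, 0, 0, 0, 0, 0, 0, 0, 0, 0, 0, 0, 0, 0, 0, 0, 0, 0])

```text
t: 17.38
tool_pos: [431.2, -299.7, 56.6]
tool_rot: [3.111, 0.43, 0.002]
force: [-1.3, 4.0, 8.1]
grip_width: 0.003
grip_force: 3.8
```

```bash
python3 - <<'E'
from h import *
np.set_printoptions(precision=1,suppress=True)
a,ia=shot("scene","s8.png");c,ic=shot("wrist","w8.png")
for i in range(3): env.get_image("side");o=env.observe();print(o["tool_pos"],o["force"])
h=cv2.cvtColor(ia,cv2.COLOR_RGB2HSV);m=cv2.inRange(h,(12,140,60),(25,255,255));k,l,st,ce=cv2.connectedComponentsWithStats(m)
print([st[i].tolist() for i in range(1,k) if st[i,4]>60])
cv2.imwrite("pics/c8.png",np.hstack([cv2.resize(ia[160:340,200:380,::-1],(400,400)),cv2.resize(ic[60:300,130:370,::-1],(400,400))]))
E
```

```text
[ 431.2 -299.7   56.6] [-0.2  2.9  8. ]
[ 431.2 -299.7   56.6] [-0.6  3.1  7.3]
[ 431.1 -299.7   56.6] [-1.4  3.2  7. ]
[[347, 163, 10, 12, 84], [62, 180, 15, 9, 97], [59, 184, 23, 15, 184], [183, 191, 80, 73, 3630]]
```

View pics/c8.png

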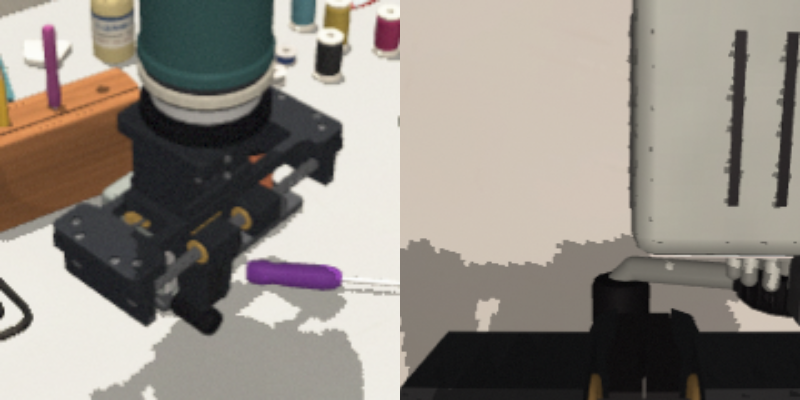

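The picture shows the knob pressed down under the fingers at about 7 N. The tips are at 39.6 mm, which is third-notch height. I check from the side that the driver still stands, then hand in.

```bash
python3 - <<'E'
from h import *
b,im=shot("side","d9.png");h=cv2.cvtColor(im,cv2.COLOR_RGB2HSV);m=cv2.inRange(h,(12,140,60),(25,255,255));k,l,st,ce=cv2.connectedComponentsWithStats(m)
B=[st[i].tolist() for i in range(1,k) if st[i,4]>60];print(B)
if any(abs(x-255)<4 and abs(y-177)<4 and hh>28 for x,y,w,hh,a in B): print(env.sign_off())
E
```

```text
[[431, 160, 22, 14, 248], [29, 174, 12, 8, 63], [255, 176, 10, 35, 237], [546, 177, 14, 13, 149], [243, 231, 75, 74, 3620], [139, 232, 10, 17, 146], [196, 264, 19, 14, 222]]
the job is handed in; nothing more can be done
None
```

I handed the job in: the screwdriver is seated and released in the well, and the fingers are holding the dial at third-notch height with about 7 N; no verdict came back, and the dial angle is inferred from fingertip height.

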